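Lock the hatch of the sampling drum and draw two marbles

ROBOT

A 6-joint arm with a two-finger parallel gripper is mounted at the origin on the work surface. World frame = base frame: x ahead of the robot, y to its left, z up, the work surface at z = 0. Lengths are in m, angles in rad, forces in N, time in s.
With the tool pointing down it reaches from about 0.225 to 0.875 m from the base axis. Payload 3.4 kg.
Tool frame: the origin (TCP) lies midway between the tips of the shut fingers; the grasp point (between the pads) lies 19 mm behind it (manip.grip_point_offset is the distance from the TCP to the grasp point, in m); z points along the fingers, y is the line along which they close (so a half turn about z gives the same grasp; the last joint's range is limited). The gripper opens to 85 mm and grips with 20 to 120 N. Pads are 22 mm wide; open, the fingers measure 114 mm over their backs; the gripper's body (76 mm by 85 mm) begins 54 mm behind the grasp point. The pads swing forward as they close: fully open they stand 13 mm farther back than shut.
Start: joints at [-1.32, 0.276, 1.505, -0, 1.361, -0.121], TCP at [0.209, -0.536, 0.231] pointing down, gripper open.
Joint ranges: [-2.89, 2.89], [-0.75, 2.08], [0.22, 2.7], [-1.18, 4.32], [0.11, 2.71], [-2.7, 2.7]. Speed limits (rad/s): [2.57, 2.57, 3.14, 3.14, 3.14, 3.14].

INTERFACE

Orientations are given as a unit quaternion [w, x, y, z].
In Python, from rig import manip gives the robot as it stands.
- The arm moves only by the shell command python3 -m handwheel 'ROWS' [FORCE]. ROWS is JSON, a list of rows, each an object with "translation": the shift along the tool's x, y, z in m, a list of three; "angular": the turn, a rotation vector about the tool's x, y, z in degrees, a list of three; "hand": the closure, from 0 (fully open) to 1 (shut). A call has 1 to 10 rows; each row shifts and turns the commanded pose from where the row before left it, along the tool's axes as they then stand; what a row does not reach is not made up. A row lasts 1/12 s, in which the tool goes at most 41.7 mm and 7.16 degrees, less where a joint would pass 70% of its speed; a pose out of reach is approached as far as the arm can. A call with a gripper value outside its range is refused whole. The fingers move at their own pace and stop on an object; FORCE is the grip in N (left out, the last holds). Time passes only in rows, so rows that do not move let the fingers close. It gives the time, the measured TCP pose, the force, the opening and the grip force at its end, in the units of the state.
- manip.get_state(): the state, without advancing time (a new reading comes with each control period).
- manip.get_image(name): name is "scene" or "top"; returns the picture (400x640x3 uint8, red, green, blue); there is no depth.
- manip.camera_info(name): a dict with "camera_matrix" (3x3 intrinsics, pixels), "eye" and "orientation" of the camera in the world. Camera axes: x right, y down, z forward; pixel columns grow to the right and rows downward; lengths in m; the calibration is good to about 2 mm. A picture is of the moment at which its call begins. camera_info takes no time and is no camera call.
- manip.sign_off(): hands the job in; it is judged then, once.
The state is a dict: "clock": time; "qpos": joint angles; "qd": joint speeds; "effort": joint torques, N m; "position": TCP position; "ee_rot": TCP orientation; "contact_force": force on the tool from outside, world axes, zero at the start; "moment": the same for the moment, N m; "width": finger opening in m; "gripper_force": force on a finger pad.
Only numpy, scipy, OpenCV 4.12 (cv2) and the standard library are available. Lean on these libraries where they do the work, as an engineer would, in place of code of your own. Each camera call takes 0.05 s, during which the arm holds its last target. There are 200 camera calls.

TASK

The genetics class is drawing a sample from the marble drum. Its hatch is shut but not fastened: press the hatch's knob, turn it clockwise until it drops into its hidden slot, then push it home and turn it on clockwise, a quarter turn, to lock it so that it stays down by itself. Then take the crank and turn the drum slowly, less than half a turn a second, in its delivering direction until two marbles have dropped one after the other into the tray; the other four stay in the drum, the hatch stays shut, and the things around are left where they are.

Things in the scene. Friction and masses are not known exactly. Their poses are not given: they have to be found in the camera images.
- drum (a joint): angle (rad, endless) of the clear octagonal drum, 150 mm across, 100 mm long, on a level axle. 0 = knob and crank straight up; starts within 0.15 of 0. It grows in the delivering direction: the top moves away from the tray, the bottom towards the tray (anticlockwise seen from the crank end). Friction about 0.12 N m: it stays where it is left. Turn it under half a turn a second (3 rad/s).
- drum_centre (a point): middle of the drum, on its axle, 135 mm above the table. The frame turns with the drum: y along the axle, pointing away from the crank; z from the axle out through the hatch and its knob.
- spout_mouth (a point): mouth of the drum's side opening, a square spout one marble deep that runs in a fixed guide band under the drum. Each turn in the delivering direction it takes one marble at the bottom and drops it down the chute when it has risen about 65 degrees on the tray side: at drum values of about 2, 8.3, 14.6 (a pass may miss, so watch the tray). The other way nothing is delivered.
- hatch (a joint): opening angle (rad) of the aluminium hatch plate, 50 x 92 x 4 mm, on the top face of the drum, hinged at its crank end; 0 = closed, as it starts. Only its fastener holds it: unlocked it swings open when the drum turns over and the marbles spill.
- knob_top (a point): centre of the top of the hatch's fastener knob: round, ribbed, black, 32 mm across, 24 mm high, 30 mm from drum_centre along drum y. Its z is the knob's axis, outwards; the frame does not turn with the knob. Up (as it starts): 119 mm from the axle; locked: 111 mm, staying there by itself. The axis is tilted with the drum. It turns easily and is spring-loaded (1.5 N up, 4 N fully in).
- knob_boss (a point): centre of the top of the 28 mm wide steel boss under the knob, 85 mm from the axle, 7.5 mm above the hatch plate. In it hides the knob's blade, below it the slot. Blade across the slot: the knob stops 2 mm down. Blade in line (within 0.15 rad): it goes 10 mm down, onto the boss. It starts 0.35 to 1.2 rad short of the slot, clockwise from above; unseen, so feel for it with 5 to 10 N.
- tray_centre (a point): middle of the floor of the grey catch tray at the chute's end, 80 x 76 mm inside, 36 mm deep, floor 18 mm above the table. Frame of the drum's fixed stand: x level from the drum to the tray, y along the axle away from the crank, z up.
- crank_grip (a point): middle of the gripping length of the crank's black sleeve, a level bar 19 mm thick, 74 mm long, parallel to the axle and 60 mm from it; it spins freely on its pin, so it can be held while cranking. With drum value q it is 60 mm x cos q above the axle and 60 mm x sin q to the side away from the tray. Its frame spins: use the position only.
- crank_pivot (a point): point on the axle's line level with crank_grip, 139.5 mm from drum_centre: the centre of the sleeve's circle. The sleeve runs from 92 to 166 mm, the crank arm from 82 to 90 mm from drum_centre along -y; the grey bearing cheek (top 149 mm above the table, axle boss 163 mm) from 59 to 69 mm. Its frame turns with the drum.
- marble0_center (a point): one of six alike white marbles, 20 mm in diameter, about 10 g; this point is its centre. All start loose inside the drum.
- marble1_center (a point): one of six alike white marbles, 20 mm in diameter, about 10 g; this point is its centre. All start loose inside the drum.
- marble2_center (a point): one of six alike white marbles, 20 mm in diameter, about 10 g; this point is its centre. All start loose inside the drum.
- marble3_center (a point): one of six alike white marbles, 20 mm in diameter, about 10 g; this point is its centre. All start loose inside the drum.
- marble4_center (a point): one of six alike white marbles, 20 mm in diameter, about 10 g; this point is its centre. All start loose inside the drum.
- marble5_center (a point): one of six alike white marbles, 20 mm in diameter, about 10 g; this point is its centre. All start loose inside the drum.
- beaker_mid (a point): bystander: glass beaker, 68 mm across, 95 mm tall; this point is at its middle; leave alone.
- specimen_jar_mid (a point): bystander: glass specimen jar, 52 mm across, 75 mm tall, standing beside the tray; this point is at its middle; leave alone.
- petri_dish_mid (a point): bystander: closed petri dish, 96 mm across, 17 mm high, lying beside the drum; this point is at its middle; leave alone.
- slide_box_mid (a point): bystander: flat box of microscope slides, 80 x 97 x 34 mm; this point is at its middle; leave alone.
- notebook_mid (a point): bystander: closed notebook, 204 x 152 x 12 mm; this point is at its middle; leave alone.
- magnifier_mid (a point): bystander: hand magnifier lying flat, ring 68 mm across, handle along its -x, 165 mm long overall, 9 mm high; this point is at the ring's centre; leave alone.
- pencil_mid (a point): bystander: red pencil, 170 mm long along its x, 7 mm thick, lying beyond the tray; this point is at its middle; leave alone.

How it is judged:
On the way, in this order (a step that is already met when the one before it is completed fails the run):
1. the hatch knob is locked: it stays down with the hand away from it, and all marbles are still in the drum (z of knob_top in the frame of drum_centre below 0.1135 m and distance between the grasp point and knob_top above 0.05 m and distance between each of marble0_center, marble1_center, marble2_center, marble3_center, marble4_center, marble5_center and drum_centre below 0.095 m), for 0.2 s.
2. one marble lies in the tray, the other five are in the drum (((distance between marble0_center and tray_centre below 0.055 m and distance between each of marble1_center, marble2_center, marble3_center, marble4_center, marble5_center and drum_centre below 0.095 m) or (distance between each of marble0_center, marble2_center, marble3_center, marble4_center, marble5_center and drum_centre below 0.095 m and distance between marble1_center and tray_centre below 0.055 m) or (distance between each of marble0_center, marble1_center, marble3_center, marble4_center, marble5_center and drum_centre below 0.095 m and distance between marble2_center and tray_centre below 0.055 m) or (distance between each of marble0_center, marble1_center, marble2_center, marble4_center, marble5_center and drum_centre below 0.095 m and distance between marble3_center and tray_centre below 0.055 m) or (distance between each of marble0_center, marble1_center, marble2_center, marble3_center, marble5_center and drum_centre below 0.095 m and distance between marble4_center and tray_centre below 0.055 m) or (distance between each of marble0_center, marble1_center, marble2_center, marble3_center, marble4_center and drum_centre below 0.095 m and distance between marble5_center and tray_centre below 0.055 m))), for 0.1 s.
At the end, for the whole second after the job is handed in: Exactly two marbles lie in the tray (within 55 mm of the middle of its floor), the other four are in the drum (within 95 mm of its middle), the hatch is shut, its knob is locked (its top less than 113.5 mm from the axle) and the drum stands still (((distance between each of marble0_center, marble1_center and tray_centre below 0.055 m and distance between each of marble2_center, marble3_center, marble4_center, marble5_center and drum_centre below 0.095 m) or (distance between each of marble0_center, marble2_center and tray_centre below 0.055 m and distance between each of marble1_center, marble3_center, marble4_center, marble5_center and drum_centre below 0.095 m) or (distance between each of marble0_center, marble3_center and tray_centre below 0.055 m and distance between each of marble1_center, marble2_center, marble4_center, marble5_center and drum_centre below 0.095 m) or (distance between each of marble0_center, marble4_center and tray_centre below 0.055 m and distance between each of marble1_center, marble2_center, marble3_center, marble5_center and drum_centre below 0.095 m) or (distance between each of marble0_center, marble5_center and tray_centre below 0.055 m and distance between each of marble1_center, marble2_center, marble3_center, marble4_center and drum_centre below 0.095 m) or (distance between each of marble0_center, marble3_center, marble4_center, marble5_center and drum_centre below 0.095 m and distance between each of marble1_center, marble2_center and tray_centre below 0.055 m) or (distance between each of marble0_center, marble2_center, marble4_center, marble5_center and drum_centre below 0.095 m and distance between each of marble1_center, marble3_center and tray_centre below 0.055 m) or (distance between each of marble0_center, marble2_center, marble3_center, marble5_center and drum_centre below 0.095 m and distance between each of marble1_center, marble4_center and tray_centre below 0.055 m) or (distance between each of marble0_center, marble2_center, marble3_center, marble4_center and drum_centre below 0.095 m and distance between each of marble1_center, marble5_center and tray_centre below 0.055 m) or (distance between each of marble0_center, marble1_center, marble4_center, marble5_center and drum_centre below 0.095 m and distance between each of marble2_center, marble3_center and tray_centre below 0.055 m) or (distance between each of marble0_center, marble1_center, marble3_center, marble5_center and drum_centre below 0.095 m and distance between each of marble2_center, marble4_center and tray_centre below 0.055 m) or (distance between each of marble0_center, marble1_center, marble3_center, marble4_center and drum_centre below 0.095 m and distance between each of marble2_center, marble5_center and tray_centre below 0.055 m) or (distance between each of marble0_center, marble1_center, marble2_center, marble5_center and drum_centre below 0.095 m and distance between each of marble3_center, marble4_center and tray_centre below 0.055 m) or (distance between each of marble0_center, marble1_center, marble2_center, marble4_center and drum_centre below 0.095 m and distance between each of marble3_center, marble5_center and tray_centre below 0.055 m) or (distance between each of marble0_center, marble1_center, marble2_center, marble3_center and drum_centre below 0.095 m and distance between each of marble4_center, marble5_center and tray_centre below 0.055 m)) and z of knob_top in the frame of drum_centre below 0.1135 m and value of joint hatch below 0.1 rad and velocity of joint drum between -0.2 and 0.2 rad/s); the robot touches nothing.
It fails at once if the hatch opened (value of joint hatch above 0.15 rad).
It fails at once if the drum was spun fast (well over half a turn a second: 4 rad/s) (velocity of joint drum above 4 rad/s or velocity of joint drum below -4 rad/s).
It fails at once if a bystander was moved by more than 40 mm (distance of any of beaker_mid, specimen_jar_mid, petri_dish_mid, slide_box_mid, notebook_mid, magnifier_mid, pencil_mid from where it was at the start of the episode above 0.04 m).
It also fails if it takes over 67 s, if anything falls off the work surface, if the arm or the gripper's body presses on something with over 40 N, if the wrist force passes 120 N, or if a joint passes its speed limit or range.

## Working session

There is one attempt and no reset: what is moved stays moved. The work goes in short steps, Python scripts to look and compute and a shell command to move; the robot and the scene stay as the last step left them, time stands still between calls to the robot, and variables do not carry over. Pictures are saved under pics/ and viewed, at most 10 in all, crops included, and the job is handed in when it is done.

```bash
mkdir -p pics; ls; python3 - <<'E'
from rig import manip
import cv2
for n in ("scene","top"):
    print(n,manip.camera_info(n)); cv2.imwrite(f"pics/{n}0.png",manip.get_image(n)[:,:,::-1])
print(manip.get_state(), manip.grip_point_offset)
E
```

```text
pics
scene {'camera_matrix': array([[380.34822293,   0.        , 318.10554524],
       [  0.        , 380.34822293, 196.93462879],
       [  0.        ,   0.        ,   1.        ]]), 'eye': array([ 1.21611588, -0.07025781,  0.95124763]), 'orientation': array([-0.24705524,  0.69394378,  0.63469826, -0.23358907])}
top {'camera_matrix': array([[366.07359884,   0.        , 321.27439022],
       [  0.        , 366.07359884, 204.66064101],
       [  0.        ,   0.        ,   1.        ]]), 'eye': array([ 0.34845158, -0.03855884,  1.28088181]), 'orientation': array([ 0.06674792, -0.69805868,  0.7101349 , -0.0629858 ])}
{'clock': 0.1, 'qpos': array([-1.31999434e+00,  2.76528879e-01,  1.50603916e+00, -1.85436368e-05,
        1.36071729e+00, -1.20981033e-01]), 'qd': array([ 0.00282337, -0.00224237, -0.0033433 ,  0.0006544 ,  0.00054905,
       -0.00102568]), 'effort': array([ 8.39171098e-04, -4.17699623e+01, -2.46404546e+01, -2.09911805e-04,
        5.84926573e-03, -4.88398825e-06]), 'position': array([ 0.20875979, -0.53523484,  0.23051487]), 'ee_rot': array([-8.43965979e-04,  9.82771159e-01,  1.84824599e-01, -6.39447695e-05]), 'contact_force': array([ 0.3372262 , -0.00480693,  0.72163081]), 'moment': array([-0.01337186,  0.0119201 ,  0.02517702]), 'gripper_force': 0.0, 'width': 0.08556244777131404} 0.0187
```

View pics/scene0.png

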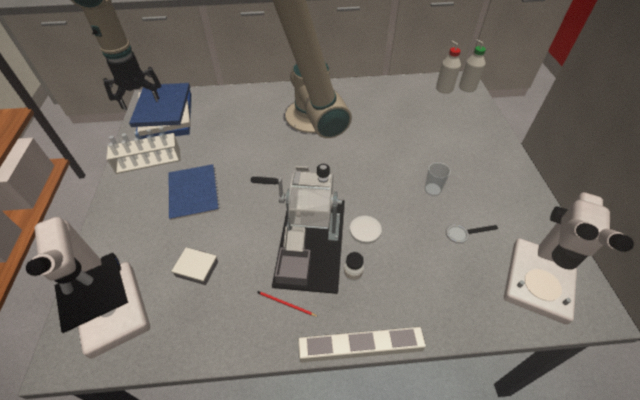

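View pics/top0.png

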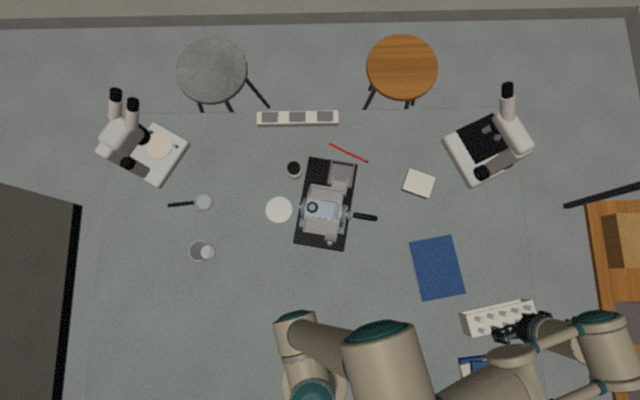

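The scene view shows the drum near (313,195), its knob at about (323,170), the crank sleeve at about (265,181) and the tray at (293,265). In the top view the knob is near (312,208), the sleeve near (365,216) and the tray near (341,172). Next I zoom in.

```bash
python3 - <<'E'
import cv2,numpy as np
a=cv2.imread("pics/scene0.png")[155:295,235:395]; b=cv2.imread("pics/top0.png")[150:260,280:390]
a=cv2.resize(a,None,fx=4,fy=4,interpolation=cv2.INTER_CUBIC)[:, :640]; b=cv2.resize(b,None,fx=5,fy=5,interpolation=cv2.INTER_CUBIC)
cv2.imwrite("pics/a1.png",a); cv2.imwrite("pics/b1.png",b)
E
```

```text
(no output)
```

View pics/a1.png

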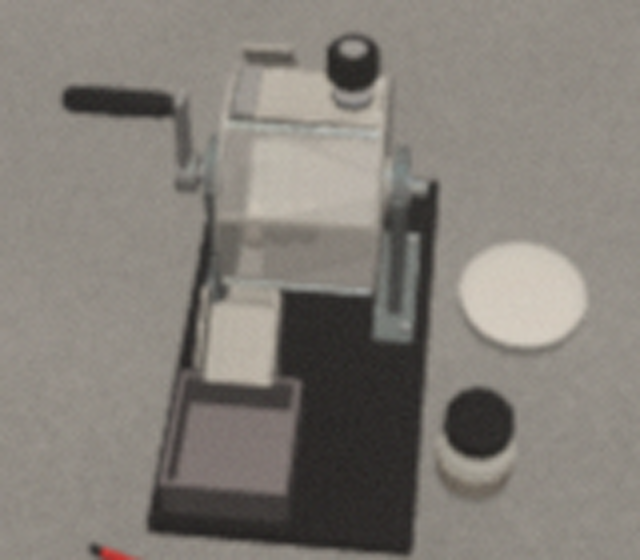

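View pics/b1.png

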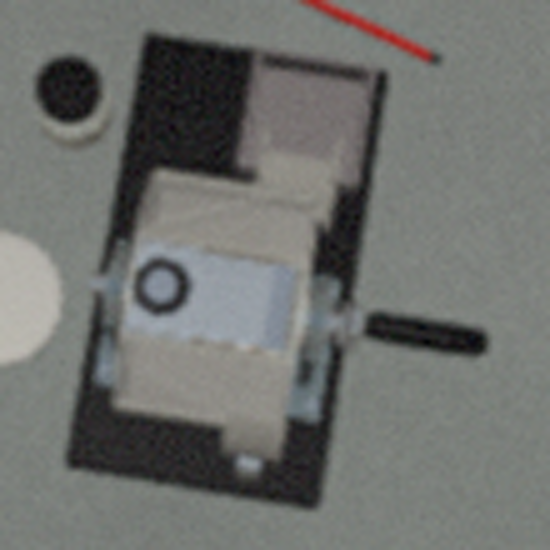

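The crops show the knob top at scene crop (353,50) and top crop (162,285). The sleeve ends are at scene crop (65,98)/(172,103) and top crop (366,325)/(487,342). I fit the drum's xy, yaw and q to these.

```bash
cat > h.py <<'E'
import numpy as np, cv2
from rig import manip
from scipy.spatial.transform import Rotation as R
from scipy.optimize import least_squares
def rot(q): return R.from_quat(np.r_[q[1:],q[0]])
def proj(n,P):
    c=manip.camera_info(n); p=rot(c['orientation']).inv().apply(np.atleast_2d(P)-c['eye'])@c['camera_matrix'].T
    return p[:,:2]/p[:,2:]
def stand(p): return np.array([p[0],p[1],.135]), R.from_euler('z',p[2])
def pt(p,q,d):  # point in drum frame -> world
    o,S=stand(p); return o+S.apply(R.from_euler('y',-q).apply(d))
def st(p,d):
    o,S=stand(p); return o+S.apply(d)
E
cat > fit.py <<'E'
from h import *
A=lambda u,v:(235+u/4-.375,155+v/4-.375)
B=lambda u,v:(280+u/5-.4,150+v/5-.4)
obs=[('scene',[0,.03,.119],A(353,48)),('scene',[0,-.166,.06],A(64,99)),('scene',[0,-.092,.06],A(172,103)),
('top',[0,.03,.119],B(162,285)),('top',[0,-.166,.06],B(487,342)),('top',[0,-.092,.06],B(366,325))]
def f(x): return np.concatenate([proj(n,pt(x,x[3],d))[0]-np.array(m) for n,d,m in obs])
s=least_squares(f,[.35,-.05,-.1,0]); p=s.x
print(p, s.fun.reshape(-1,2).round(2))
E
python3 - <<'E'
from fit import *
ov=[]
for d in [[.1,0,0]]: pass
for n,off,k in (('scene',(235,155),4),('top',(280,150),5)):
    im=cv2.imread('pics/a1.png' if n=='scene' else 'pics/b1.png')
    pts=[pt(p,p[3],d) for d in ([0,.03,.119],[0,-.166,.06],[0,-.092,.06],[0,-.1395,.06],[0,.0,.0],[0,.059,0],[0,-.09,0])]
    for P in proj(n,np.array(pts)): cv2.circle(im,tuple(int(v) for v in ((P-off)+.4)*k),3,(0,0,255),-1)
    # octagon ends
    for y in (-.05,.05):
        oc=[pt(p,p[3],[.075/np.cos(np.pi/8)*np.cos(a),y,.075/np.cos(np.pi/8)*np.sin(a)]) for a in np.pi/8+np.arange(8)*np.pi/4]
        cv2.polylines(im,[np.int32((proj(n,np.array(oc))-off+.4)*k)],True,(0,255,0),1)
    ov.append(cv2.resize(im,None,fx=400/im.shape[1],fy=400/im.shape[1]))
h=max(o.shape[0] for o in ov); ov=[cv2.copyMakeBorder(o,0,h-o.shape[0],0,0,0) for o in ov]
cv2.imwrite('pics/ov.png',np.hstack(ov))
E
```

```text
[ 0.5424611  -0.03887732 -0.17561118  0.10462792] [[ 0.02 -0.69]
 [-0.2  -0.71]
 [-0.12 -0.08]
 [-0.34 -0.4 ]
 [ 0.2  -0.18]
 [-0.08 -0.62]]
```

View pics/ov.png

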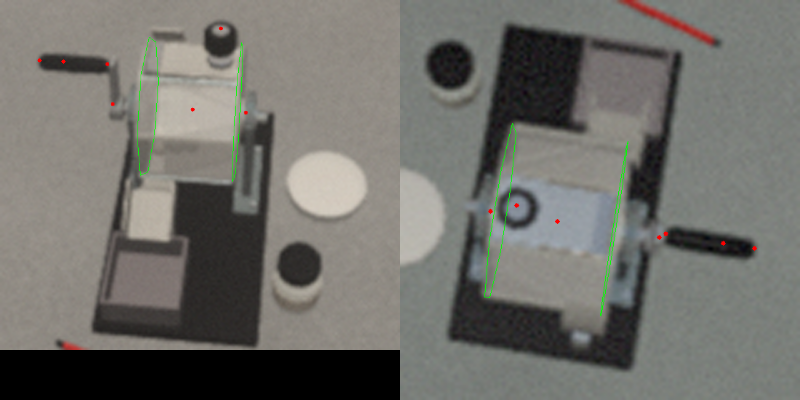

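```bash
sed -i 's/^print/#print/' fit.py; cat > plan.py <<'E'
from fit import *
def tool(axis_z,y):   # tool rotation from z and y directions
    z=axis_z/np.linalg.norm(axis_z); y=y-z*(y@z); y/=np.linalg.norm(y); return R.from_matrix(np.c_[np.cross(y,z),y,z])
def knobpose(r,p=p,turn=0):
    S=stand(p)[1]*R.from_euler('y',-p[3])
    return pt(p,p[3],[0,.03,r]), tool(S.apply([0,0,-1.]),S.apply([0,1.,0]))*R.from_euler('z',turn,degrees=True)
def delta(P,Rt=None):
    s=manip.get_state(); C=rot(s['ee_rot'])
    print('t(mm)',(C.inv().apply(P-s['position'])*1e3).round(1), 'rot(deg)', np.degrees((C.inv()*Rt).as_rotvec()).round(2) if Rt else '')
E
python3 - <<'E'
from plan import *
P,T=knobpose(.119); print(P,T.as_matrix().round(3), 'grip',pt(p,p[3],[0,-.1395,.06]))
delta(np.r_[P[:2],.36],T)
for n,d in (('tray',[.0,0,0]),): pass
E
```

```text
[ 0.53546552 -0.00716742  0.25334925] [[-0.979  0.175  0.103]
 [ 0.174  0.985 -0.018]
 [-0.104  0.    -0.995]] grip [ 0.51191921 -0.17513703  0.19467189]
t(mm) [ 496.2 -373.5 -128.8] rot(deg) [  -7.8    -2.31 -148.46]
```

```bash
python3 -m handwheel '[{"translation":[0,0,-0.032],"angular":[0,0,0],"hand":0.4},{"translation":[0,0,-0.032],"angular":[0,0,0],"hand":0.4},{"translation":[0,0,-0.032],"angular":[0,0,0],"hand":0.4},{"translation":[0,0,-0.032],"angular":[0,0,0],"hand":0.4},{"translation":[0.031,-0.0233,0],"angular":[0,0,0],"hand":0.4},{"translation":[0.031,-0.0233,0],"angular":[0,0,0],"hand":0.4},{"translation":[0.031,-0.0233,0],"angular":[0,0,-7],"hand":0.4}]' 40
python3 - <<'E'
from plan import *
P,T=knobpose(.119); delta(np.r_[P[:2],.36],T)
E
```

```text
clock: 0.68
position: [0.2705, -0.4361, 0.3593]
ee_rot: [0.0, 0.97, 0.245, 0.0]
contact_force: [1.4, 1.0, 0.5]
width: 0.0512
gripper_force: 0.0
t(mm) [ 436.7 -252.    -0.6] rot(deg) [  -7.38   -2.57 -141.47]
```

```bash
python3 -m handwheel '[{"translation":[0.031,-0.018,0],"angular":[0,0,0],"hand":0.4},{"translation":[0.031,-0.018,0],"angular":[0,0,0],"hand":0.4},{"translation":[0.031,-0.018,0],"angular":[0,0,0],"hand":0.4},{"translation":[0.031,-0.018,0],"angular":[0,0,0],"hand":0.4},{"translation":[0.031,-0.018,0],"angular":[0,0,0],"hand":0.4},{"translation":[0.031,-0.018,0],"angular":[0,0,0],"hand":0.4},{"translation":[0.031,-0.018,0],"angular":[0,0,0],"hand":0.4},{"translation":[0.031,-0.018,0],"angular":[0,0,0],"hand":0.4},{"translation":[0.031,-0.018,0],"angular":[0,0,0],"hand":0.4},{"translation":[0.031,-0.018,0],"angular":[0,0,0],"hand":0.4}]' | tail -0
python3 -m handwheel '[{"translation":[0.031,-0.018,0],"angular":[0,0,0],"hand":0.4},{"translation":[0.031,-0.018,0],"angular":[0,0,0],"hand":0.4},{"translation":[0.031,-0.018,0],"angular":[0,0,0],"hand":0.4},{"translation":[0.031,-0.018,0],"angular":[0,0,0],"hand":0.4},{"translation":[0,0,0],"angular":[0,0,-7],"hand":0.4},{"translation":[0,0,0],"angular":[0,0,-7],"hand":0.4},{"translation":[0,0,0],"angular":[0,0,-7],"hand":0.4},{"translation":[0,0,0],"angular":[0,0,-7],"hand":0.4},{"translation":[0,0,0],"angular":[0,0,-7],"hand":0.4},{"translation":[0,0,0],"angular":[0,0,-7],"hand":0.4}]' | tail -0
python3 -m handwheel '[{"translation":[0,0,0],"angular":[0,0,-7],"hand":0.4},{"translation":[0,0,0],"angular":[0,0,-7],"hand":0.4},{"translation":[0,0,0],"angular":[0,0,-7],"hand":0.4},{"translation":[0,0,0],"angular":[0,0,-7],"hand":0.4},{"translation":[0,0,0],"angular":[0,0,-7],"hand":0.4},{"translation":[0,0,0],"angular":[0,0,-7],"hand":0.4},{"translation":[0,0,0],"angular":[0,0,-7],"hand":0.4},{"translation":[0,0,0],"angular":[0,0,-7],"hand":0.4},{"translation":[0,0,0],"angular":[0,0,-7],"hand":0.4},{"translation":[0,0,0],"angular":[0,0,-7],"hand":0.4}]'
python3 - <<'E'
from plan import *
P,T=knobpose(.119+.09); delta(P,T); print(manip.get_state()['qpos'])
E
```

```text
clock: 3.18
position: [0.5325, -0.0091, 0.3587]
ee_rot: [-0.001, 0.337, 0.942, -0.0]
contact_force: [0.1, 0.3, 0.1]
width: 0.0511
gripper_force: 0.0
t(mm) [ 7.2 -1.2 15.9] rot(deg) [ -1.56  -5.93 -29.26]
[-1.47790832e-01  1.66717753e-01  1.34291383e+00 -7.74538972e-05
  1.63317206e+00 -1.03177845e+00]Exception ignored on flushing sys.stdout:
BrokenPipeError: [Errno 32] Broken pipe
Exception ignored on flushing sys.stdout:
BrokenPipeError: [Errno 32] Broken pipe
```

```bash
python3 -m handwheel '[{"translation":[0,0,0],"angular":[-0.31,-1.19,-5.85],"hand":0.4},{"translation":[0,0,0],"angular":[-0.31,-1.19,-5.85],"hand":0.4},{"translation":[0,0,0],"angular":[-0.31,-1.19,-5.85],"hand":0.4},{"translation":[0,0,0],"angular":[-0.31,-1.19,-5.85],"hand":0.4},{"translation":[0,0,0],"angular":[-0.31,-1.19,-5.85],"hand":0.4},{"translation":[0,0,0],"angular":[0,0,0],"hand":0.4}]'
python3 - <<'E'
from plan import *
P,T=knobpose(.119+.03); delta(P,T); cv2.imwrite('pics/s2.png',np.hstack([cv2.resize(manip.get_image('scene')[120:220,250:370,::-1],None,fx=4,fy=4,interpolation=2),cv2.resize(manip.get_image('top')[160:260,280:360,::-1],None,fx=4,fy=4,interpolation=2)]))
E
```

```text
clock: 3.68
position: [0.5317, -0.009, 0.3591]
ee_rot: [0.053, 0.09, 0.995, -0.005]
contact_force: [-0.2, -0.3, 0.3]
width: 0.0515
gripper_force: 0.0
t(mm) [ 7.7  2.5 75.5] rot(deg) [-0.05  0.05 -0.26]
```

```bash
python3 -m handwheel '[{"translation":[0.002,0.0006,0.019],"angular":[0,0,0],"hand":0.4},{"translation":[0.002,0.0006,0.019],"angular":[0,0,0],"hand":0.4},{"translation":[0.002,0.0006,0.019],"angular":[0,0,0],"hand":0.4},{"translation":[0.0017,0.0006,0.0185],"angular":[0,0,0],"hand":0.4},{"translation":[0,0,0.012],"angular":[0,0,0],"hand":0.4},{"translation":[0,0,0.009],"angular":[0,0,0],"hand":0.4},{"translation":[0,0,0.009],"angular":[0,0,0],"hand":0.4}]'
python3 -m handwheel '[{"translation":[0,0,0.008],"angular":[0,0,0],"hand":0.4},{"translation":[0,0,0.008],"angular":[0,0,0],"hand":0.4},{"translation":[0,0,0.007],"angular":[0,0,0],"hand":0.4},{"translation":[0,0,0],"angular":[0,0,0],"hand":0.4},{"translation":[0,0,0],"angular":[0,0,0],"hand":0.4}]'
python3 - <<'E'
from plan import *
delta(*knobpose(.095))
E
```

```text
clock: 4.37
position: [0.537, -0.0075, 0.2527]
ee_rot: [0.053, 0.091, 0.994, -0.005]
contact_force: [-0.6, -0.2, -0.7]
width: 0.0514
gripper_force: 0.0
clock: 4.78
position: [0.539, -0.0079, 0.2305]
ee_rot: [0.053, 0.091, 0.994, -0.005]
contact_force: [-1.4, -0.4, 0.3]
width: 0.0519
gripper_force: 0.0
t(mm) [1.3 0.1 0.9] rot(deg) [-0.05  0.06 -0.37]
```

```bash
python3 -m handwheel '[{"translation":[0,0,0],"angular":[0,0,0],"hand":0.55},{"translation":[0,0,0],"angular":[0,0,0],"hand":0.6},{"translation":[0,0,0],"angular":[0,0,0],"hand":0.75},{"translation":[0,0,0],"angular":[0,0,0],"hand":0.75},{"translation":[0,0,0],"angular":[0,0,0],"hand":0.75}]' 25
python3 - <<'E'
from plan import *
s=manip.get_state(); C=rot(s['ee_rot']);print('tool F',C.inv().apply(s['contact_force']).round(2),'M',C.inv().apply(s['moment']).round(3),s['qpos'].round(3))
delta(*knobpose(.095))
E
```

```text
clock: 5.2
position: [0.5395, -0.0074, 0.2313]
ee_rot: [0.054, 0.091, 0.994, -0.004]
contact_force: [0.6, 2.4, 1.5]
width: 0.0311
gripper_force: 26.1
tool F [-0.33  2.45 -1.51] M [-0.337  0.02  -0.006] [-0.14   0.165  1.659 -0.004  1.209 -1.528]
t(mm) [ 1.7 -0.5  1.6] rot(deg) [ 0.02  0.17 -0.36]
```

```bash
cat > f.py <<'E'
from plan import *
s=manip.get_state(); C=rot(s['ee_rot']);q=p[3];o,S=stand(p);r=(S*R.from_euler('y',-q)).inv().apply(s['position']-o)
print('toolF',C.inv().apply(s['contact_force']).round(1),'Mz',C.inv().apply(s['moment'])[2].round(3),'TCP in drum mm',(r*1e3).round(1),'j6',s['qpos'][5].round(3),'w',s['width'].round(4))
E
python3 -m handwheel '[{"translation":[0.001,0,0.001],"angular":[0,0,0],"hand":0.75},{"translation":[0,0,0.001],"angular":[0,0,0],"hand":0.75},{"translation":[0,0,0],"angular":[0,0,0],"hand":0.75}]' 40 >/dev/null; python3 f.py
python3 -m handwheel '[{"translation":[0,0,0.001],"angular":[0,0,0],"hand":0.75},{"translation":[0,0,0],"angular":[0,0,0],"hand":0.75}]' >/dev/null; python3 f.py
```

```text
Traceback (most recent call last):
  File "f.py", line 3, in <module>
    print('toolF',C.inv().apply(s['contact_force']).round(1),'Mz',C.inv().apply(s['moment'])[2].round(3),'TCP in drum mm',(r*1e3).round(1),'j6',s['qpos'][5].round(3),'w',s['width'].round(4))
                                                                                                                                                                          ^^^^^^^^^^^^^^^^
AttributeError: 'float' object has no attribute 'round'
Traceback (most recent call last):
  File "f.py", line 3, in <module>
    print('toolF',C.inv().apply(s['contact_force']).round(1),'Mz',C.inv().apply(s['moment'])[2].round(3),'TCP in drum mm',(r*1e3).round(1),'j6',s['qpos'][5].round(3),'w',s['width'].round(4))
                                                                                                                                                                          ^^^^^^^^^^^^^^^^
AttributeError: 'float' object has no attribute 'round'
```

```bash
sed -i "s/s\['width'\].round(4)/s['width']/" f.py; python3 f.py
```

```text
toolF [ 0.9  4.6 -9.3] Mz 0.005 TCP in drum mm [ 1.1 30.5 94.7] j6 -1.528 w 0.030786649766545868
```

```bash
python3 -m handwheel '[{"translation":[0,0.0006,0],"angular":[0,0,3],"hand":0.75},{"translation":[0,0,0],"angular":[0,0,5],"hand":0.75},{"translation":[0,0,0],"angular":[0,0,5],"hand":0.75},{"translation":[0,0,0],"angular":[0,0,0],"hand":0.75}]' >/dev/null; python3 f.py
python3 -m handwheel '[{"translation":[0,0,0],"angular":[0,0,4],"hand":0.75},{"translation":[0,0,0],"angular":[0,0,4],"hand":0.75},{"translation":[0,0,0],"angular":[0,0,0],"hand":0.75}]' >/dev/null; python3 f.py
```

```text
toolF [-1.8  2.1 -3.8] Mz 0.088 TCP in drum mm [ 1.  30.5 93.9] j6 -1.298 w 0.03019299350206176
toolF [-1.   1.3 -2.7] Mz 0.017 TCP in drum mm [ 1.  30.4 93.2] j6 -1.161 w 0.030418008145347564
```

```bash
python3 -m handwheel '[{"translation":[0,0,0.001],"angular":[0,0,0],"hand":0.75},{"translation":[0,0,0.001],"angular":[0,0,0],"hand":0.75},{"translation":[0,0,0],"angular":[0,0,0],"hand":0.75}]' >/dev/null; python3 f.py
```

```text
toolF [-2.   1.5 -2.2] Mz -0.059 TCP in drum mm [ 0.6 30.5 91. ] j6 -1.162 w 0.030692859552188534
```

```bash
python3 -m handwheel '[{"translation":[0,0,0.0015],"angular":[0,0,0],"hand":0.75},{"translation":[0,0,0.0015],"angular":[0,0,0],"hand":0.75},{"translation":[0,0,0.001],"angular":[0,0,0],"hand":0.75},{"translation":[0,0,0],"angular":[0,0,0],"hand":0.75}]' >/dev/null; python3 f.py
python3 -m handwheel '[{"translation":[0,0,0.0012],"angular":[0,0,0],"hand":0.75},{"translation":[0,0,0],"angular":[0,0,0],"hand":0.75},{"translation":[0,0,0],"angular":[0,0,0],"hand":0.75}]' >/dev/null; python3 f.py
```

```text
toolF [-1.2  2.2 -3. ] Mz 0.02 TCP in drum mm [ 0.7 30.5 87.3] j6 -1.161 w 0.030400472293130937
toolF [-0.2  1.8 -9.1] Mz 0.01 TCP in drum mm [ 0.7 30.5 87.1] j6 -1.161 w 0.030445475746307307
```

```bash
python3 -m handwheel '[{"translation":[0,0,0],"angular":[0,0,6],"hand":0.75},{"translation":[0,0,0],"angular":[0,0,6],"hand":0.75},{"translation":[0,0,0],"angular":[0,0,6],"hand":0.75},{"translation":[0,0,0],"angular":[0,0,6],"hand":0.75},{"translation":[0,0,0],"angular":[0,0,6],"hand":0.75},{"translation":[0,0,0],"angular":[0,0,6],"hand":0.75},{"translation":[0,0,0],"angular":[0,0,0],"hand":0.75}]' >/dev/null; python3 f.py
python3 -m handwheel '[{"translation":[0,0,0],"angular":[0,0,6],"hand":0.75},{"translation":[0,0,0],"angular":[0,0,6],"hand":0.75},{"translation":[0,0,0],"angular":[0,0,6],"hand":0.75},{"translation":[0,0,0],"angular":[0,0,6],"hand":0.75},{"translation":[0,0,0],"angular":[0,0,6],"hand":0.75},{"translation":[0,0,0],"angular":[0,0,6],"hand":0.75},{"translation":[0,0,0],"angular":[0,0,0],"hand":0.75}]' >/dev/null; python3 f.py
```

```text
toolF [ 0.4  0.1 -9. ] Mz -0.046 TCP in drum mm [ 1.  30.3 87.1] j6 -0.529 w 0.030227114868633945
toolF [ 1.3  0.4 -8.3] Mz -0.009 TCP in drum mm [ 1.2 30.1 87.2] j6 0.1 w 0.03049271663535306
```

```bash
python3 -m handwheel '[{"translation":[0,0,0],"angular":[0,0,6],"hand":0.75},{"translation":[0,0,0],"angular":[0,0,6],"hand":0.75},{"translation":[0,0,0],"angular":[0,0,6],"hand":0.75},{"translation":[0,0,0],"angular":[0,0,0],"hand":0.75}]' >/dev/null; python3 f.py
python3 -m handwheel '[{"translation":[0,0,0],"angular":[0,0,3],"hand":0.75},{"translation":[0,0,0],"angular":[0,0,3],"hand":0.75},{"translation":[0,0,0],"angular":[0,0,0],"hand":0.75}]' >/dev/null; python3 f.py
```

```text
toolF [ 0.5 -0.1 -8.8] Mz 0.028 TCP in drum mm [ 1.1 30.1 87.1] j6 0.414 w 0.030754516860444284
toolF [ 0.9  0.6 -7.9] Mz -0.032 TCP in drum mm [ 1.1 30.1 87.2] j6 0.517 w 0.03048421163601984
```

```bash
python3 -m handwheel '[{"translation":[0,0,0],"angular":[0,0,2],"hand":0.75},{"translation":[0,0,-0.0015],"angular":[0,0,0],"hand":0.75},{"translation":[0,0,-0.0015],"angular":[0,0,0],"hand":0.75},{"translation":[0,0,0],"angular":[0,0,0],"hand":0.75}]' >/dev/null; python3 f.py
python3 -m handwheel '[{"translation":[0,0,-0.001],"angular":[0,0,0],"hand":0.75},{"translation":[0,0,-0.001],"angular":[0,0,0],"hand":0.75},{"translation":[0,0,0],"angular":[0,0,0],"hand":0.75}]' >/dev/null; python3 f.py
```

```text
toolF [ 2.3  2.2 -2.9] Mz -0.015 TCP in drum mm [ 1.  30.2 89.1] j6 0.55 w 0.0307031891502694
toolF [3.3 3.7 4.4] Mz -0.016 TCP in drum mm [ 0.4 30.1 89.4] j6 0.55 w 0.030374001021250333
```

```bash
python3 -m handwheel '[{"translation":[0,0,0.0005],"angular":[0,0,0],"hand":0.4},{"translation":[0,0,0],"angular":[0,0,0],"hand":0.4},{"translation":[0,0,0],"angular":[0,0,0],"hand":0.4},{"translation":[0,0,-0.015],"angular":[0,0,0],"hand":0.4},{"translation":[0,0,-0.025],"angular":[0,0,0],"hand":0.4},{"translation":[0,0,-0.03],"angular":[0,0,0],"hand":0.4},{"translation":[0,0,-0.03],"angular":[0,0,0],"hand":0.4},{"translation":[0,0,0],"angular":[0,0,0],"hand":0.4}]'; python3 f.py
python3 - <<'E'
from plan import *
P,_=pt(p,p[3],[0,-.1395,.06]),0
o,S=stand(p); x=S.apply([1.,0,0])
for sgn in (1,-1):
    T=tool(np.array([0,0,-1.]),sgn*x); delta(P+[0,0,.1-.0187],T)
im=[cv2.resize(manip.get_image(n)[a:a+80,b:b+100,::-1],None,fx=4,fy=4,interpolation=2) for n,a,b in(('scene',140,270),('top',165,280))]
cv2.imwrite('pics/k.png',np.hstack(im))
E
```

```text
clock: 10.03
position: [0.53, -0.0055, 0.3306]
ee_rot: [0.034, 0.903, 0.427, 0.047]
contact_force: [1.0, -0.7, 1.1]
width: 0.0512
gripper_force: 0.0
toolF [ 0.1  1.4 -1. ] Mz -0.042 TCP in drum mm [  2.5  30.7 196.4] j6 0.55 w 0.05117312558465811
t(mm) [-145.7   88.1   55.8] rot(deg) [  6.51  -1.67 -29.31]
t(mm) [-145.7   88.1   55.8] rot(deg) [ -2.24  -8.74 150.43]
```

View pics/k.png

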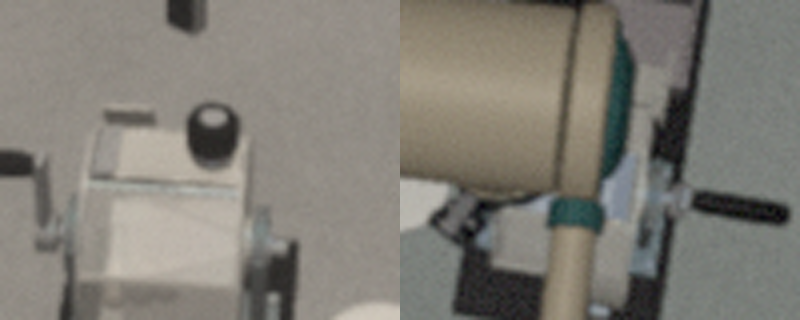

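The picture shows the knob sitting lower on its boss, around (213,130) in the crop, so it is locked. The sleeve hasn't moved. Next is the crank.

```bash
python3 -m handwheel '[{"translation":[0,0,0],"angular":[1.3,-0.33,-5.86],"hand":0.3},{"translation":[0,0,0],"angular":[1.3,-0.33,-5.86],"hand":0.3},{"translation":[0,0,0],"angular":[1.3,-0.33,-5.86],"hand":0.3},{"translation":[0,0,0],"angular":[1.3,-0.33,-5.86],"hand":0.3},{"translation":[0,0,0],"angular":[1.3,-0.35,-5.87],"hand":0.3},{"translation":[0,0,0],"angular":[0,0,0],"hand":0.3}]'
python3 - <<'E'
from plan import *
P=pt(p,p[3],[0,-.1395,.06]); x=stand(p)[1].apply([1.,0,0]); delta(P-[0,0,.0187],tool(np.array([0,0,-1.]),x))
E
```

```text
clock: 10.63
position: [0.5281, -0.0053, 0.322]
ee_rot: [-0.005, 0.766, 0.643, -0.005]
contact_force: [0.4, -0.3, -0.0]
width: 0.0598
gripper_force: 0.0
t(mm) [-170.    15.7  145.9] rot(deg) [-0.84  0.03  0.08]
```

```bash
python3 -m handwheel '[{"translation":[-0.034,0.0031,0],"angular":[-0.8,0,0],"hand":0.3},{"translation":[-0.034,0.0031,0],"angular":[0,0,0],"hand":0.3},{"translation":[-0.034,0.0031,0],"angular":[0,0,0],"hand":0.3},{"translation":[-0.034,0.0031,0],"angular":[0,0,0],"hand":0.3},{"translation":[-0.034,0.0031,0],"angular":[0,0,0],"hand":0.3},{"translation":[0,0,0.03],"angular":[0,0,0],"hand":0.3},{"translation":[0,0,0.03],"angular":[0,0,0],"hand":0.3},{"translation":[0,0,0],"angular":[0,0,0],"hand":0.3}]'
python3 - <<'E'
from plan import *
P=pt(p,p[3],[0,-.1395,.06]); x=stand(p)[1].apply([1.,0,0]); delta(P-[0,0,.0187],tool(np.array([0,0,-1.]),x))
im=[cv2.resize(manip.get_image(n)[a:a+80,b:b+100,::-1],None,fx=4,fy=4,interpolation=2) for n,a,b in(('scene',130,230),('top',165,310))]
cv2.imwrite('pics/c.png',np.hstack(im))
E
```

```text
clock: 11.3
position: [0.5095, -0.1742, 0.2575]
ee_rot: [-0.005, 0.768, 0.641, -0.002]
contact_force: [-0.8, 0.3, -1.0]
width: 0.0597
gripper_force: 0.0
t(mm) [-0.8  3.3 81.5] rot(deg) [-0.55 -0.22 -0.25]
```

View pics/c.png

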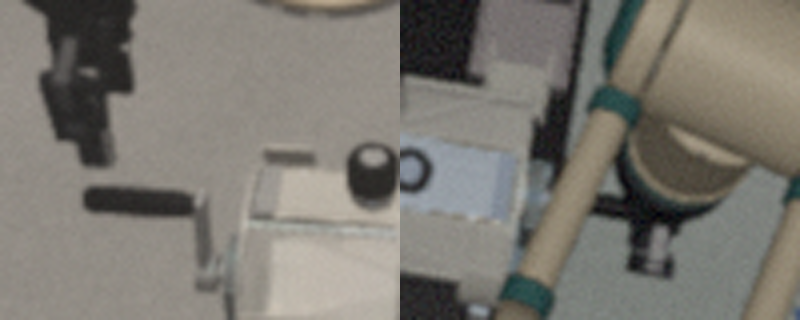

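The fingers are above the sleeve's outer half, at (95,150) over the sleeve at (140,200). I descend and grip.

```bash
python3 -m handwheel '[{"translation":[0,0.003,0.02],"angular":[-0.5,0,0],"hand":0.3},{"translation":[0,0,0.02],"angular":[0,0,0],"hand":0.3},{"translation":[0,0,0.02],"angular":[0,0,0],"hand":0.3},{"translation":[0,0,0.012],"angular":[0,0,0],"hand":0.3},{"translation":[0,0,0.009],"angular":[0,0,0],"hand":0.3},{"translation":[0,0,0],"angular":[0,0,0],"hand":0.5},{"translation":[0,0,0],"angular":[0,0,0],"hand":0.7},{"translation":[0,0,0],"angular":[0,0,0],"hand":0.9},{"translation":[0,0,0],"angular":[0,0,0],"hand":0.9},{"translation":[0,0,0],"angular":[0,0,0],"hand":0.9}]' 30
cat > g.py <<'E'
from plan import *
s=manip.get_state(); C=rot(s['ee_rot']); g=s['position']-C.apply([0,0,manip.grip_point_offset]); o,S=stand(p); l=S.inv().apply(g-o)
print('F stand',S.inv().apply(s['contact_force']).round(1),'grip in stand mm',(l*1e3).round(1),'r',(np.hypot(l[0],l[2])*1e3).round(1),'q',np.arctan2(-l[0],l[2]).round(3),'w',round(s['width'],4),'tool rotvec err',np.degrees((C.inv()*tool(np.array([0,0,-1.]),S.apply([1.,0,0]))).as_rotvec()).round(1),'t',s['clock'])
E
python3 g.py
```

```text
clock: 12.23
position: [0.5184, -0.1763, 0.1847]
ee_rot: [0.006, 0.767, 0.642, 0.005]
contact_force: [-1.5, 0.4, 2.5]
width: 0.0172
gripper_force: 30.2
F stand [-1.5  0.2  2.5] grip in stand mm [   0.  -139.5   68.4] r 68.4 q -0.0 w 0.0172 tool rotvec err [ 0.9  0.  -0. ] t 12.2333
```

```bash
python3 -m handwheel '[{"translation":[0,0,0],"angular":[0,0,0],"hand":0.9},{"translation":[0,0,0],"angular":[0,0,0],"hand":0.9}]' >/dev/null
python3 g.py; python3 - <<'E'
from plan import *
s=manip.get_state(); print(s['qpos'],s['qd'].round(3),s['effort'].round(1),s['gripper_force'])
im=[cv2.resize(manip.get_image(n)[a:a+80,b:b+100,::-1],None,fx=4,fy=4,interpolation=2) for n,a,b in(('scene',130,230),('top',165,310))]
cv2.imwrite('pics/d.png',np.hstack(im))
E
```

```text
F stand [-2.6  0.5  6.6] grip in stand mm [   0.  -139.5   68.3] r 68.3 q -0.001 w 0.0174 tool rotvec err [ 0.8  0.  -0. ] t 12.4
[-0.45733535  0.25775364  1.65118286  0.00380618  1.21828653 -0.28255576] [-0.     0.001 -0.001  0.    -0.     0.001] [ -0.  -36.1 -22.5   0.   -0.9  -0.1] 30.423306226730347
```

View pics/d.png

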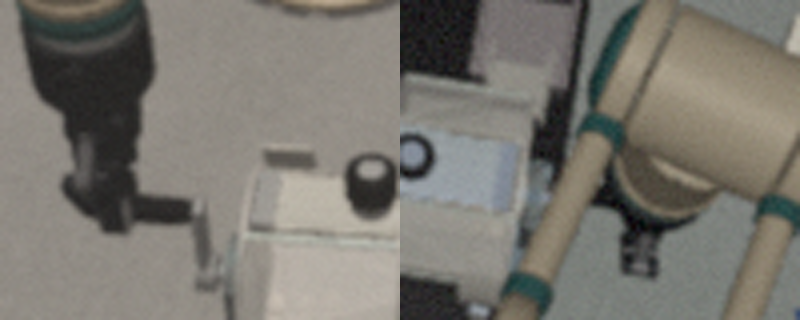

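The view shows the fingers straddling the sleeve at (110,205). The grasp point reads about 8 mm above the sleeve centre, so I open, lower and regrip.

```bash
python3 -m handwheel '[{"translation":[0,0,0],"angular":[0,0,0],"hand":0.5},{"translation":[0,0,0],"angular":[0,0,0],"hand":0.5},{"translation":[0,0,0],"angular":[0,0,0],"hand":0.5},{"translation":[0,0,0],"angular":[0,0,0],"hand":0.5}]' >/dev/null; python3 g.py
python3 -m handwheel '[{"translation":[0,0,0.004],"angular":[0.5,0,0],"hand":0.5},{"translation":[0,0,0.004],"angular":[0.4,0,0],"hand":0.5},{"translation":[0,0,0],"angular":[0,0,0],"hand":0.5},{"translation":[0,0,0],"angular":[0,0,0],"hand":0.5}]' >/dev/null; python3 g.py
```

```text
F stand [-0.5 -0.4  0.2] grip in stand mm [  -0.2 -139.5   66.9] r 66.9 q 0.002 w 0.0423 tool rotvec err [ 0.8  0.  -0. ] t 12.8333
F stand [-0.1  0.3  0.5] grip in stand mm [-1.000e-01 -1.394e+02  5.840e+01] r 58.4 q 0.002 w 0.0427 tool rotvec err [-0.2 -0.  -0. ] t 13.1667
```

```bash
python3 -m handwheel '[{"translation":[0,0,0],"angular":[0,0,0],"hand":0.7},{"translation":[0,0,0],"angular":[0,0,0],"hand":0.9},{"translation":[0,0,0],"angular":[0,0,0],"hand":0.9},{"translation":[0,0,0],"angular":[0,0,0],"hand":0.9},{"translation":[0,0,0],"angular":[0,0,0],"hand":0.9}]' 30 >/dev/null; python3 g.py
python3 -c "
import numpy as np
a=np.radians(np.arange(0,370,10)); 
for i in range(36): print(i*10, ((-60*np.sin(a[i+1])+60*np.sin(a[i])).round(1)), (-(60*np.cos(a[i+1])-60*np.cos(a[i])).round(1)))"
```

```text
F stand [ 0.2  0.7 -0.2] grip in stand mm [ 1.000e-01 -1.395e+02  5.930e+01] r 59.3 q -0.002 w 0.0175 tool rotvec err [-0.1  0.  -0. ] t 13.5833
0 -10.4 0.9
10 -10.1 2.7
20 -9.5 4.4
30 -8.6 6.0
40 -7.4 7.4
50 -6.0 8.6
60 -4.4 9.5
70 -2.7 10.1
80 -0.9 10.4
90 0.9 10.4
100 2.7 10.1
110 4.4 9.5
120 6.0 8.6
130 7.4 7.4
140 8.6 6.0
150 9.5 4.4
160 10.1 2.7
170 10.4 0.9
180 10.4 -0.9
190 10.1 -2.7
200 9.5 -4.4
210 8.6 -6.0
220 7.4 -7.4
230 6.0 -8.6
240 4.4 -9.5
250 2.7 -10.1
260 0.9 -10.4
270 -0.9 -10.4
280 -2.7 -10.1
290 -4.4 -9.5
300 -6.0 -8.6
310 -7.4 -7.4
320 -8.6 -6.0
330 -9.5 -4.4
340 -10.1 -2.7
350 -10.4 -0.9
```

```bash
python3 -m handwheel '[{"translation":[0,-0.0104,0.0009],"angular":[0,0,0],"hand":0.9},{"translation":[0,-0.0101,0.0027],"angular":[0,0,0],"hand":0.9},{"translation":[0,-0.0095,0.0044],"angular":[0,0,0],"hand":0.9},{"translation":[0,-0.0086,0.006],"angular":[0,0,0],"hand":0.9},{"translation":[0,-0.0074,0.0074],"angular":[0,0,0],"hand":0.9}]' >/dev/null; python3 g.py
python3 -m handwheel '[{"translation":[0,-0.006,0.0086],"angular":[0,0,0],"hand":0.9},{"translation":[0,-0.0044,0.0095],"angular":[0,0,0],"hand":0.9},{"translation":[0,-0.0027,0.0101],"angular":[0,0,0],"hand":0.9},{"translation":[0,-0.0009,0.0104],"angular":[0,0,0],"hand":0.9},{"translation":[0,0,0],"angular":[0,0,0],"hand":0.9}]' >/dev/null; python3 g.py
```

```text
F stand [ 6.8  1.7 -5.8] grip in stand mm [ -44.6 -139.    37.9] r 58.5 q 0.867 w 0.0173 tool rotvec err [ 0.2 -0.  -0.1] t 14.0
F stand [ 5.5  1.7 -6.3] grip in stand mm [ -58.5 -138.9   -1.8] r 58.6 q 1.602 w 0.0173 tool rotvec err [ 0.1 -0.1 -0.1] t 14.4167
```

```bash
cat > tray.py <<'E'
from plan import *
# bright blobs inside the tray, vs the first pictures
for n in ('scene','top'):
    im=manip.get_image(n); b=cv2.imread(f'pics/{n}0.png')[:,:,::-1]
    poly=np.int32(proj(n,np.array([st(p,TR+d) for d in ([-.04,-.038,0],[.04,-.038,0],[.04,.038,0],[-.04,.038,0])])) ) if 0 else None
    if n=='scene': m=np.zeros(im.shape[:2],np.uint8); cv2.fillPoly(m,[np.array([[280,255],[309,254],[307,279],[277,279]])],1)
    else: m=np.zeros(im.shape[:2],np.uint8); cv2.fillPoly(m,[np.array([[331,161],[354,164],[352,186],[329,183]])],1)
    g=cv2.GaussianBlur(im,(3,3),0).max(2).astype(int)-cv2.GaussianBlur(b,(3,3),0).max(2)
    k,_,stt,c=cv2.connectedComponentsWithStats(((g>25)&(m>0)).astype(np.uint8))
    print(n,[(int(stt[i,4]),c[i].round(1).tolist()) for i in range(1,k) if stt[i,4]>5])
E
python3 -m handwheel '[{"translation":[0,0.0009,0.0104],"angular":[0,0,0],"hand":0.9},{"translation":[0,0.0027,0.0101],"angular":[0,0,0],"hand":0.9},{"translation":[0,0.0044,0.0095],"angular":[0,0,0],"hand":0.9},{"translation":[0,0.006,0.0086],"angular":[0,0,0],"hand":0.9},{"translation":[0,0.0074,0.0074],"angular":[0,0,0],"hand":0.9},{"translation":[0,0.0086,0.006],"angular":[0,0,0],"hand":0.9},{"translation":[0,0,0],"angular":[0,0,0],"hand":0.9},{"translation":[0,0,0],"angular":[0,0,0],"hand":0.9},{"translation":[0,0,0],"angular":[0,0,0],"hand":0.9},{"translation":[0,0,0],"angular":[0,0,0],"hand":0.9}]' >/dev/null; python3 g.py; python3 tray.py
```

```text
F stand [4.5 3.7 2.2] grip in stand mm [ -28.5 -139.2  -52.7] r 59.9 q 2.646 w 0.0172 tool rotvec err [ 0.  -0.  -0.1] t 15.25
scene [(18, [291.0, 274.7])]
top [(19, [342.6, 166.1])]
```

One marble is in the tray, seen in both views. I carry on round.

```bash
python3 -m handwheel '[{"translation":[0,0.0095,0.0044],"angular":[0,0,0],"hand":0.9},{"translation":[0,0.0101,0.0027],"angular":[0,0,0],"hand":0.9},{"translation":[0,0.0104,0.0009],"angular":[0,0,0],"hand":0.9},{"translation":[0,0.0104,-0.0009],"angular":[0,0,0],"hand":0.9},{"translation":[0,0.0101,-0.0027],"angular":[0,0,0],"hand":0.9},{"translation":[0,0.0095,-0.0044],"angular":[0,0,0],"hand":0.9},{"translation":[0,0.0086,-0.006],"angular":[0,0,0],"hand":0.9},{"translation":[0,0.0074,-0.0074],"angular":[0,0,0],"hand":0.9},{"translation":[0,0,0],"angular":[0,0,0],"hand":0.9}]' >/dev/null; python3 g.py
python3 -m handwheel '[{"translation":[0,0.006,-0.0086],"angular":[0,0,0],"hand":0.9},{"translation":[0,0.0044,-0.0095],"angular":[0,0,0],"hand":0.9},{"translation":[0,0.0027,-0.0101],"angular":[0,0,0],"hand":0.9},{"translation":[0,0.0009,-0.0104],"angular":[0,0,0],"hand":0.9},{"translation":[0,-0.0009,-0.0104],"angular":[0,0,0],"hand":0.9},{"translation":[0,-0.0027,-0.0101],"angular":[0,0,0],"hand":0.9},{"translation":[0,-0.0044,-0.0095],"angular":[0,0,0],"hand":0.9},{"translation":[0,0,0],"angular":[0,0,0],"hand":0.9}]' >/dev/null; python3 g.py
```

```text
F stand [ 2.8  0.1 -1.9] grip in stand mm [  46.7 -140.   -40.1] r 61.6 q -2.28 w 0.0174 tool rotvec err [-0.2  0.   0. ] t 16.1
F stand [ 2.6 -0.4  2.5] grip in stand mm [  52.5 -140.    31.1] r 61.0 q -1.036 w 0.0175 tool rotvec err [ 0.   0.1 -0. ] t 16.7667
```

```bash
python3 -m handwheel '[{"translation":[0,-0.006,-0.0086],"angular":[0,0,0],"hand":0.9},{"translation":[0,-0.0074,-0.0074],"angular":[0,0,0],"hand":0.9},{"translation":[0,-0.0086,-0.006],"angular":[0,0,0],"hand":0.9},{"translation":[0,-0.0095,-0.0044],"angular":[0,0,0],"hand":0.9},{"translation":[0,-0.0101,-0.0027],"angular":[0,0,0],"hand":0.9},{"translation":[0,-0.0104,-0.0009],"angular":[0,0,0],"hand":0.9},{"translation":[0,0,0],"angular":[0,0,0],"hand":0.9}]' >/dev/null; python3 g.py; python3 tray.py
python3 -m handwheel '[{"translation":[0,-0.0104,0.0009],"angular":[0,0,0],"hand":0.9},{"translation":[0,-0.0101,0.0027],"angular":[0,0,0],"hand":0.9},{"translation":[0,-0.0095,0.0044],"angular":[0,0,0],"hand":0.9},{"translation":[0,-0.0086,0.006],"angular":[0,0,0],"hand":0.9},{"translation":[0,-0.0074,0.0074],"angular":[0,0,0],"hand":0.9},{"translation":[0,-0.006,0.0086],"angular":[0,0,0],"hand":0.9},{"translation":[0,-0.0044,0.0095],"angular":[0,0,0],"hand":0.9},{"translation":[0,-0.0027,0.0101],"angular":[0,0,0],"hand":0.9},{"translation":[0,-0.0009,0.0104],"angular":[0,0,0],"hand":0.9},{"translation":[0,0,0],"angular":[0,0,0],"hand":0.9}]' >/dev/null; python3 g.py; python3 tray.py
```

```text
F stand [-4.8 -1.7  5.4] grip in stand mm [  -4.9 -139.4   58.7] r 58.9 q 0.084 w 0.0171 tool rotvec err [-0.6  0.   0. ] t 17.35
scene [(18, [291.0, 274.7])]
top [(19, [342.6, 166.1])]
F stand [ 5.6  2.5 -5.5] grip in stand mm [ -58.5 -138.9   -2.4] r 58.6 q 1.612 w 0.0177 tool rotvec err [ 0.1 -0.1 -0.1] t 18.2833
scene [(18, [291.0, 274.7])]
top [(19, [342.6, 166.1])]
```

```bash
python3 -m handwheel '[{"translation":[0,0.0009,0.0104],"angular":[0,0,0],"hand":0.9},{"translation":[0,0.0027,0.0101],"angular":[0,0,0],"hand":0.9},{"translation":[0,0.0044,0.0095],"angular":[0,0,0],"hand":0.9},{"translation":[0,0.006,0.0086],"angular":[0,0,0],"hand":0.9},{"translation":[0,0.0074,0.0074],"angular":[0,0,0],"hand":0.9},{"translation":[0,0.0086,0.006],"angular":[0,0,0],"hand":0.9},{"translation":[0,0,0],"angular":[0,0,0],"hand":0.9},{"translation":[0,0,0],"angular":[0,0,0],"hand":0.9},{"translation":[0,0,0],"angular":[0,0,0],"hand":0.9},{"translation":[0,0,0],"angular":[0,0,0],"hand":0.9}]' >/dev/null; python3 g.py; python3 tray.py
python3 -c "
from plan import *
im=[cv2.resize(manip.get_image(n)[a:a+110,b:b+100,::-1],None,fx=4,fy=4,interpolation=2) for n,a,b in(('scene',180,250),('top',150,290))]
cv2.imwrite('pics/t2.png',np.hstack(im))"
```

```text
F stand [4.9 2.4 0.8] grip in stand mm [ -28.2 -139.2  -52.9] r 59.9 q 2.652 w 0.0173 tool rotvec err [ 0.1 -0.  -0.1] t 19.2167
scene [(17, [290.9, 274.8])]
top [(19, [342.6, 166.1])]
```

View pics/t2.png

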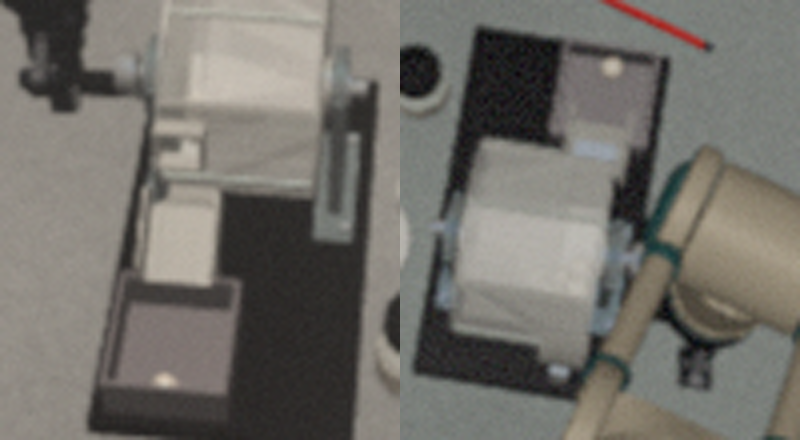

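The picture shows one marble only, at crop (163,380): this pass missed. I do another turn and go slower where the spout passes the bottom.

```bash
python3 -m handwheel '[{"translation":[0,0.0095,0.0044],"angular":[0,0,0],"hand":0.9},{"translation":[0,0.0101,0.0027],"angular":[0,0,0],"hand":0.9},{"translation":[0,0.0104,0.0009],"angular":[0,0,0],"hand":0.9},{"translation":[0,0.0104,-0.0009],"angular":[0,0,0],"hand":0.9},{"translation":[0,0.0101,-0.0027],"angular":[0,0,0],"hand":0.9},{"translation":[0,0.0095,-0.0044],"angular":[0,0,0],"hand":0.9},{"translation":[0,0.0086,-0.006],"angular":[0,0,0],"hand":0.9},{"translation":[0,0.0074,-0.0074],"angular":[0,0,0],"hand":0.9},{"translation":[0,0,0],"angular":[0,0,0],"hand":0.9}]' >/dev/null; python3 g.py
python3 -m handwheel '[{"translation":[0,0.006,-0.0086],"angular":[0,0,0],"hand":0.9},{"translation":[0,0.0044,-0.0095],"angular":[0,0,0],"hand":0.9},{"translation":[0,0.0027,-0.0101],"angular":[0,0,0],"hand":0.9},{"translation":[0,0.0009,-0.0104],"angular":[0,0,0],"hand":0.9},{"translation":[0,-0.0009,-0.0104],"angular":[0,0,0],"hand":0.9},{"translation":[0,-0.0027,-0.0101],"angular":[0,0,0],"hand":0.9},{"translation":[0,-0.0044,-0.0095],"angular":[0,0,0],"hand":0.9},{"translation":[0,0,0],"angular":[0,0,0],"hand":0.9}]' >/dev/null; python3 g.py
python3 -m handwheel '[{"translation":[0,-0.006,-0.0086],"angular":[0,0,0],"hand":0.9},{"translation":[0,-0.0074,-0.0074],"angular":[0,0,0],"hand":0.9},{"translation":[0,-0.0086,-0.006],"angular":[0,0,0],"hand":0.9},{"translation":[0,-0.0095,-0.0044],"angular":[0,0,0],"hand":0.9},{"translation":[0,-0.0101,-0.0027],"angular":[0,0,0],"hand":0.9},{"translation":[0,-0.0104,-0.0009],"angular":[0,0,0],"hand":0.9},{"translation":[0,0,0],"angular":[0,0,0],"hand":0.9}]' >/dev/null; python3 g.py
python3 -m handwheel '[{"translation":[0,-0.0104,0.0009],"angular":[0,0,0],"hand":0.9},{"translation":[0,-0.0101,0.0027],"angular":[0,0,0],"hand":0.9},{"translation":[0,0,0],"angular":[0,0,0],"hand":0.9},{"translation":[0,-0.0095,0.0044],"angular":[0,0,0],"hand":0.9},{"translation":[0,0,0],"angular":[0,0,0],"hand":0.9},{"translation":[0,-0.0086,0.006],"angular":[0,0,0],"hand":0.9},{"translation":[0,0,0],"angular":[0,0,0],"hand":0.9},{"translation":[0,-0.0074,0.0074],"angular":[0,0,0],"hand":0.9},{"translation":[0,0,0],"angular":[0,0,0],"hand":0.9},{"translation":[0,0,0],"angular":[0,0,0],"hand":0.9}]' >/dev/null; python3 g.py
python3 -m handwheel '[{"translation":[0,-0.006,0.0086],"angular":[0,0,0],"hand":0.9},{"translation":[0,0,0],"angular":[0,0,0],"hand":0.9},{"translation":[0,-0.0044,0.0095],"angular":[0,0,0],"hand":0.9},{"translation":[0,0,0],"angular":[0,0,0],"hand":0.9},{"translation":[0,-0.0027,0.0101],"angular":[0,0,0],"hand":0.9},{"translation":[0,0,0],"angular":[0,0,0],"hand":0.9},{"translation":[0,-0.0009,0.0104],"angular":[0,0,0],"hand":0.9},{"translation":[0,0,0],"angular":[0,0,0],"hand":0.9}]' >/dev/null; python3 g.py; python3 tray.py
```

```text
F stand [ 3.5 -1.9 -1.5] grip in stand mm [  46.4 -139.9  -40.5] r 61.6 q -2.289 w 0.0172 tool rotvec err [-0.2  0.   0. ] t 20.1667
F stand [ 2.5 -0.4  2.9] grip in stand mm [  52.5 -140.    30.9] r 61.0 q -1.039 w 0.0176 tool rotvec err [ 0.   0.1 -0. ] t 20.8333
F stand [-4.5 -1.3  6.4] grip in stand mm [  -4.7 -139.4   58.7] r 58.9 q 0.081 w 0.0171 tool rotvec err [-0.6  0.   0. ] t 21.4167
F stand [ 4.6  0.3 -9.5] grip in stand mm [ -45.7 -139.    36.6] r 58.6 q 0.895 w 0.0176 tool rotvec err [-0.2 -0.1 -0. ] t 22.25
F stand [ 6.6  3.  -5.6] grip in stand mm [ -58.5 -138.9   -1.7] r 58.5 q 1.599 w 0.0169 tool rotvec err [ 0.  -0.1 -0.1] t 22.9167
scene [(18, [291.0, 274.7])]
top [(18, [342.7, 166.0])]
```

```bash
python3 -m handwheel '[{"translation":[0,0.0009,0.0104],"angular":[0,0,0],"hand":0.9},{"translation":[0,0.0027,0.0101],"angular":[0,0,0],"hand":0.9},{"translation":[0,0.0044,0.0095],"angular":[0,0,0],"hand":0.9},{"translation":[0,0.006,0.0086],"angular":[0,0,0],"hand":0.9},{"translation":[0,0.0074,0.0074],"angular":[0,0,0],"hand":0.9},{"translation":[0,0.0086,0.006],"angular":[0,0,0],"hand":0.9},{"translation":[0,0,0],"angular":[0,0,0],"hand":0.9},{"translation":[0,0,0],"angular":[0,0,0],"hand":0.9},{"translation":[0,0,0],"angular":[0,0,0],"hand":0.9},{"translation":[0,0,0],"angular":[0,0,0],"hand":0.9}]' >/dev/null; python3 g.py; python3 tray.py
```

```text
F stand [5.4 3.4 1.7] grip in stand mm [ -28.6 -139.2  -52.6] r 59.9 q 2.643 w 0.0173 tool rotvec err [-0. -0. -0.] t 23.85
scene [(55, [291.0, 271.2])]
top [(44, [342.5, 168.5])]
```

The blob in the tray has grown to two marbles' area. I release, retreat straight up and take a last look.

```bash
python3 -m handwheel '[{"translation":[0,0,0],"angular":[0,0,0],"hand":0.5},{"translation":[0,0,0],"angular":[0,0,0],"hand":0.5},{"translation":[0,0,0],"angular":[0,0,0],"hand":0.5},{"translation":[0,0,0],"angular":[0,0,0],"hand":0.5},{"translation":[0,0,-0.01],"angular":[0,0,0],"hand":0.5},{"translation":[0,0,-0.025],"angular":[0,0,0],"hand":0.5},{"translation":[0,0,-0.035],"angular":[0,0,0],"hand":0.5},{"translation":[0,0,-0.035],"angular":[0,0,0],"hand":0.5},{"translation":[0,0,-0.035],"angular":[0,0,0],"hand":0.5},{"translation":[0,0,-0.035],"angular":[0,0,0],"hand":0.5}]'
python3 -m handwheel '[{"translation":[0,0,-0.035],"angular":[0,0,0],"hand":0.5},{"translation":[0,0,-0.03],"angular":[0,0,0],"hand":0.5},{"translation":[0,0,0],"angular":[0,0,0],"hand":0.5},{"translation":[0,0,0],"angular":[0,0,0],"hand":0.5}]'
python3 tray.py;python3 -c "
from plan import *
im=[cv2.resize(manip.get_image(n)[a:a+140,b:b+100,::-1],None,fx=4,fy=4,interpolation=2) for n,a,b in(('scene',160,250),('top',140,290))]
cv2.imwrite('pics/t3.png',np.hstack(im))"
```

```text
clock: 24.78
position: [0.488, -0.1708, 0.241]
ee_rot: [-0.001, 0.766, 0.642, -0.001]
contact_force: [0.8, 0.9, -0.7]
width: 0.0424
gripper_force: 0.0
clock: 25.12
position: [0.4893, -0.1714, 0.3062]
ee_rot: [0.001, 0.766, 0.642, -0.0]
contact_force: [-1.4, -0.3, -0.3]
width: 0.0427
gripper_force: 0.0
scene [(55, [291.0, 271.2])]
top [(21, [342.7, 166.0]), (18, [342.1, 171.7])]
```

View pics/t3.png

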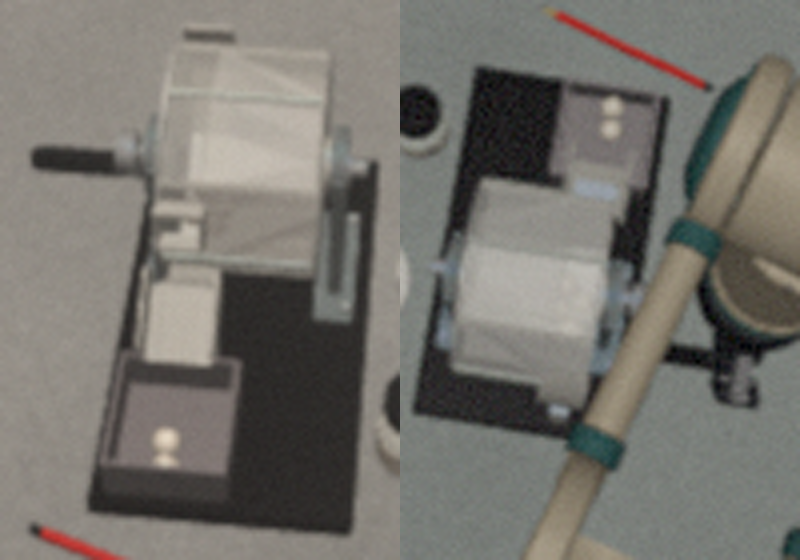

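Two marbles lie in the tray, at (166,440)/(166,460) in the scene crop. The drum is still and the hand is clear, so I hand in.

```bash
python3 -c "
from rig import manip
print(manip.sign_off())"
```

```text
the job is handed in; nothing more can be done
None
```

I locked the hatch knob and cranked the drum until two marbles had dropped one after the other into the tray (one pass in between delivered nothing). I released the crank, backed the hand clear and handed the job in at about 25 s; the last picture shows both marbles in the tray, but I couldn't see the four in the drum or the locked knob in it.

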